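Scoop the dog's ball out of its bin and tip it into the wash bowl

TASK

The dog's ball in the wooden bin is slobbery, so keep the gripper off it: take the scoop by its handle, push it along the bin floor so that the ball is trapped in a corner of the bin and rides up into the scoop, and lift it out. Tip the ball gently, from low over the rim, into the steel bowl so that it stays there, then put the scoop back on the shelf about where it was, flat and right way up, and let go. Leave the bowl and the other things on the shelf where they are.

Things in the scene. Friction and masses are not known exactly. Their poses are not given: they have to be found in the camera images.
- bin: Open plywood bin, fixed to the shelf; 290 mm long (its x), 180 mm wide (its y), 65 mm high, walls and floor 5 mm thick: inside 280 x 170 mm, floor 5 mm above the shelf. Origin: centre of its underside; z up. At the start the ball lies near the bin's +x, +y corner; its +x end points to the robot's left (roughly world +y).
- ball: Grey hard-plastic dog ball, 70 mm diameter, about 90 g, smooth and slippery (friction about 0.35 on the bin and scoop), rolls freely. Origin: its centre (its axes turn as it rolls).
- scoop: Rectangular aluminium scoop, 0.22 kg, flat on the shelf to the robot's right, mouth roughly to its left. Pan 120 mm long (x; open lip at +x, back wall 50 mm high at -x), 98 mm wide (y), floor 2 mm; sides 40 mm high, 4 mm thick, end 24 mm behind the lip. A wooden post at the back (x -60 to -48 mm, 26 mm wide) carries the handle above the pan. Origin: centre of the pan's underside; z up.
- scoop_grip (a point): Middle of the scoop's handle, at (-12, 0, 117) mm in the scoop's frame, near the centre of mass: a straight wooden bar along the scoop's x, 96 mm long, 24 mm wide (y), 18 mm high, its underside 108 mm above the pan's underside. A ball in the pan passes 36 mm under it.
- scoop_lip (a point): Middle of the scoop's front lip at its underside, at (60, 0, 0) mm in the scoop's frame.
- bowl: Round stainless steel bowl standing loose on the shelf to the robot's left, rim 180 mm diameter, 60 mm high, wall 4 mm, floor 5 mm thick, 0.5 kg. Origin: centre of its underside; z up.
- dock: Black smartwatch dock, 80 x 80 mm base with an upright, 72 mm high; stays put. Origin: centre of its underside, like all below.
- organiser: Clear plastic weekly pill organiser, shut, 60 x 170 x 31 mm; stays put.
- opener: Flat stainless bottle opener, 150 mm long, 44 mm wide, 6 mm thick; stays put.
- bell: Yellow bike bell, 62 mm diameter, 44 mm high; stays put.
- mug: White mug, 80 mm diameter, 90 mm high; stays put.
- torch: Black hand torch lying down, 125 mm long, 38 mm diameter; stays put.
- case: Grey glasses case, 65 x 160 x 45 mm; stays put.
There are look-alikes about, which are no part of the job. What is shaped like the scoop but turquoise is not meant. Leave any orange look-alike of the bowl alone.

How it is judged:
On the way:
1. the ball lies in the scoop, lifted clear of the bin (x of ball in the frame of scoop between -0.06 and 0.06 m and y of ball in the frame of scoop between -0.03 and 0.03 m and z of ball in the frame of scoop between 0.02 and 0.06 m and height (world z) of ball above 0.11 m), for 0.2 s.
At the end, for the whole second after the job is handed in: Ball at rest in the bowl (within 55 mm of its axis, 20 to 75 mm above its underside); bowl flat, within 60 mm of its start; scoop still and flat on the shelf, right way up (within 0.1 rad, under 10 mm above the shelf), within 120 mm of its start (horizontal distance between ball and bowl below 0.055 m and z of ball in the frame of bowl between 0.02 and 0.075 m and linear speed of ball below 0.05 m/s and angle between each of bowl, scoop's own z axis and vertical below 0.1 rad and height (world z) of each of bowl, scoop below 0.01 m and distance of bowl from where it was at the start of the episode below 0.06 m and distance of scoop from where it was at the start of the episode below 0.12 m and linear speed of scoop below 0.03 m/s); the robot touches nothing.
It fails at once if the gripper or arm touches the ball (contact force between any of the fingers, the arm and ball above 0.3 N).
It fails at once if the ball is thrown or dropped hard (faster than 1.7 m/s, a fall of some 150 mm) (linear speed of ball above 1.7 m/s).
It fails at once if a bystander is moved by more than 40 mm (distance of any of dock, organiser, opener, bell, mug, torch, case from where it was at the start of the episode above 0.04 m).
It also fails if it takes over 64 s, if anything falls off the work surface, if the arm or the gripper's body presses on something with over 40 N, if the wrist force passes 120 N, or if a joint passes its speed limit or range.

ROBOT

A 7-joint arm with a two-finger parallel gripper is mounted at the origin on the work surface. World frame = base frame: x ahead of the robot, y to its left, z up, the work surface at z = 0. Lengths are in m, angles in rad, forces in N, time in s.
With the tool pointing down it reaches from about 0.4 to 0.9 m from the base axis. Payload 5.5 kg.
Tool frame: the origin (TCP) lies between the finger pads; the fingertips stand 22 mm ahead of it and the grasp point (between the pads) lies 3 mm ahead of it; x points along the fingers, y is the direction in which the jaws open and shut, and the axes are right-handed (so a half turn about x gives the same grasp; the last joint's range is limited). The gripper opens to 92 mm and grips with 3 to 60 N. Pads are 19 mm wide; open, the fingers measure 130 mm over their backs; the gripper's body (75 mm by 190 mm) begins 47 mm behind the grasp point.
Start: joints at [1.583, 0.501, -0.427, 1.55, 0.221, 1.138, -0.21], TCP at [0.161, -0.63, 0.249] pointing down, gripper open.
Joint ranges: [-2.88, 2.88], [-0.31, 2.03], [-1.54, 1.56], [0.2, 2.42], [-1.41, 4.55], [0.19, 2.02], [-2.57, 2.57]. Speed limits (rad/s): [2.57, 2.57, 3.14, 3.14, 3.14, 3.14, 3.14].

INTERFACE

Orientations are given as a 3x3 rotation matrix whose columns are the frame's x, y, z axes.
In Python, from plant import env gives the robot as it stands. The module is installed in compiled form; this text tells all that it offers.
- The arm moves only by the tool jog_arm, never from a script. Its argument "increments" is a list of rows, each a list of 5 numbers: the closure, from 0 (fully open) to 1 (shut), then the shift along the world's x, y, z in mm, then the turn about the world's z in degrees. In form: [[fingers, tx, ty, tz, turn], ...]. A call has 1 to 12 rows; each row is the pose to reach, as a shift and turn from the pose measured when the call began; what a row does not reach only later rows make up. A row lasts 1/12 s, in which the tool goes at most 41.7 mm and 7.16 degrees, less where a joint would pass 70% of its speed; a pose out of reach is approached as far as the arm can. A call with a gripper value outside its range is refused whole. The fingers move at their own pace and stop on an object; "force" is the grip in N (left out, the last holds). Time passes only in rows, so rows that repeat a pose let the fingers close. It gives the time, the measured TCP pose, the force and the opening at its end, in the units of the state.
- env.get_state(): the state, without advancing time (a new reading comes with each control period).
- env.get_image(name): name is "scene" or "top" or "wrist"; returns a dict with "frame" (384x512x3 uint8, blue, green, red), "intrinsics" (3x3 intrinsics, pixels), "R" (3x3) and "t" (3): a world point X has camera coordinates R X + t; the wrist camera has in their place "mount" (4x4, takes a point from camera to tool coordinates, whose origin is the TCP and whose axes are the tool frame's). Camera axes: x right, y down, z forward; pixel columns grow to the right and rows downward; lengths in m; the calibration is good to about 2 mm. A picture is of the moment at which its call begins: read the wrist's pose just before it. There is no depth.
- env.sign_off(): hands the job in, once; it reports no verdict.
The state is a dict: "clock": time; "joints": joint angles; "joint_velocities": joint speeds; "joint_efforts": joint torques, N m; "ee_pos": TCP position; "ee_rot": TCP orientation; "ft_force": force on the tool from outside, world axes, zero at the start; "ft_torque": the same for the moment, N m; "finger_gap": opening from 0.0 (shut) to 1.0 (fully open).
Only numpy, scipy, OpenCV 4.12 (cv2) and the standard library are available. Lean on these libraries where they do the work, as an engineer would, in place of code of your own. Each camera call takes 0.05 s, during which the arm holds its last target. There are 200 camera calls.

## Working session

There is one attempt and no reset: what is moved stays moved. The work goes in short steps, Python scripts to look and compute and a tool call to move; the robot and the scene stay as the last step left them, time stands still between calls to the robot, and variables do not carry over. Pictures are saved under pics/ and viewed, on a budget of 10 in all, crops included, one or two more only if the job needs it, and the job is handed in when it is done.

Besides the shell and the picture viewer there is one more tool, called after "Emit:" by a JSON object that holds its "name" and its "arguments", one argument or row to a line. jog_arm: Moves the arm, as the interface text tells. Its arguments: {"type":"object","properties":{"increments":{"type":"array"},"force":{"type":"number"}},"required":["increments"]}

```bash
mkdir -p pics; cat > h.py <<'E'
import numpy as np, cv2
from plant import env
def shot(n,f=None):
    s=env.get_state(); im=env.get_image(n)
    if n=="wrist":
        M=np.array(im["mount"]); Rt=np.array(s["ee_rot"])
        Rwc=Rt@M[:3,:3]; c=Rt@M[:3,3]+np.array(s["ee_pos"])
    else:
        Rwc=np.array(im["R"]).T; c=-Rwc@np.array(im["t"])
    im.update(Rwc=Rwc,c=c,K=np.array(im["intrinsics"]))
    if f: cv2.imwrite(f,im["frame"])
    np.savez((f or "pics/tmp.png")[:-4]+".npz",Rwc=Rwc,c=c,K=im["K"],frame=im["frame"])
    return im
def cast(im,uv,z):
    d=im["Rwc"]@np.linalg.inv(im["K"])@np.array([uv[0],uv[1],1.0])
    return im["c"]+d*(z-im["c"][2])/d[2]
def proj(im,X):
    p=im["K"]@(im["Rwc"].T@(np.array(X)-im["c"])); return p[:2]/p[2]
E
python3 - <<'E'
from h import *
a=shot("top","pics/top0.png"); b=shot("scene","pics/scene0.png")
print(a["K"],a["c"],b["c"]); print(a["Rwc"]); s=env.get_state(); print(s)
E
```

```text
[[447.03534246   0.         255.04130554]
 [  0.         447.03534246 184.22792869]
 [  0.           0.           1.        ]] [ 0.35516924 -0.02032209  1.47779871] [ 1.00116363 -0.65979406  1.05240055]
[[-0.01531278 -0.9937143   0.11089364]
 [-0.99988106  0.01501446 -0.00352478]
 [ 0.00183762 -0.11093443 -0.99382603]]
{'clock': 0.1, 'joints': array([ 1.58318084,  0.50176127, -0.42682191,  1.55131905,  0.22083043,
        1.13832962, -0.21028415]), 'joint_velocities': array([ 1.15502953e-03, -1.79088190e-03, -9.59200436e-04, -3.95288464e-03,
        5.40196222e-05, -4.32150061e-04,  7.36653983e-05]), 'joint_efforts': array([-1.24132066e-02, -5.67866492e+01, -5.83872333e+00, -2.79908860e+01,
       -6.90623699e-02,  2.40953331e-02,  5.19424862e-05]), 'ee_pos': array([ 0.16113846, -0.62910208,  0.24778982]), 'ee_rot': array([[-3.97508731e-04,  2.48275377e-01, -9.68689413e-01],
       [ 1.71030767e-03, -9.68687904e-01, -2.48275693e-01],
       [-9.99998458e-01, -1.75544869e-03, -3.95653834e-05]]), 'ft_force': array([-0.43513566,  0.05965337, -0.21359679]), 'ft_torque': array([ 0.06173674, -0.02085707,  0.03524561]), 'finger_gap': 0.9999298886966643}
```

View pics/top0.png

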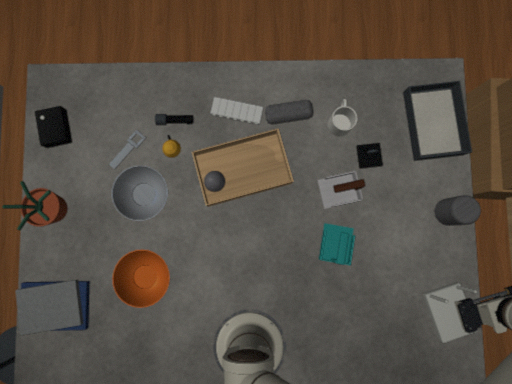

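View pics/scene0.png

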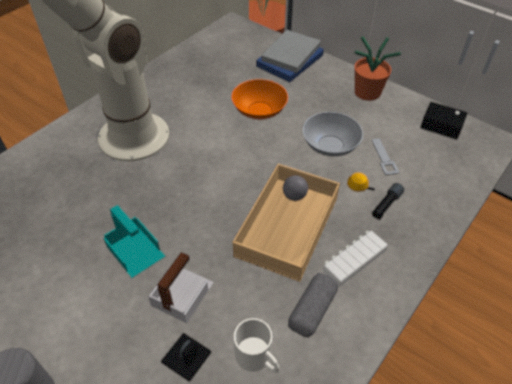

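Two scoop-shaped things: the turquoise one at (338,245), and the aluminium one with a brown handle at (341,189), which is the one meant. Two bowls: steel at (140,193), which is meant, and orange at (141,278), to be left alone. The grey ball is at (214,181) in the bin. Next I'll measure these and confirm with one enlarged crop.

```bash
python3 - <<'E'
from h import *
a=dict(np.load("pics/top0.npz")); f=a["frame"]; hsv=cv2.cvtColor(f,cv2.COLOR_BGR2HSV)
def blob(m,roi):
    x0,y0,x1,y1=roi; k=np.zeros(m.shape,np.uint8); k[y0:y1,x0:x1]=m[y0:y1,x0:x1].astype(np.uint8)*255
    return max(cv2.findContours(k,cv2.RETR_EXTERNAL,cv2.CHAIN_APPROX_NONE)[0],key=cv2.contourArea)
H,S,V=[hsv[...,i].astype(int) for i in range(3)]
def rect(c,z):
    P=np.array([cast(a,p[0],z)[:2] for p in c],np.float32)*1000
    r=cv2.minAreaRect(P); return np.round(P.mean(0),1),r,np.round(cv2.boxPoints(r))
c=blob((S>90)&(V<140)&((H<15)|(H>170)),(325,170,372,200)); print("handle",rect(c,.126))
c=blob((V>140)&(S<40),(310,165,372,215)); print("pan",rect(c,.02))
c=blob((S>60)&(H>8)&(H<28),(180,115,305,215)); print("bin",rect(c,.065))
c=blob((V<100)&(S<60),(198,165,232,198)); print("ball",rect(c,.04),cv2.minEnclosingCircle(c))
g=cv2.medianBlur(f,3); c=blob((H>95)&(H<130)&(S>25),(100,155,178,225)); 
print("bowl",rect(c,.06),cv2.fitEllipse(c))
o=np.vstack([cv2.resize(f[150:270,100:240],None,fx=2.4,fy=2.4,interpolation=cv2.INTER_CUBIC)[:290],cv2.resize(f[150:270,270:410],None,fx=2.4,fy=2.4,interpolation=cv2.INTER_CUBIC)]); cv2.imwrite("pics/crop.png",o)
E
```

```text
handle (array([ 497.6, -310.9], dtype=float32), ((496.1493225097656, -310.96282958984375), (23.755413055419922, 92.1070556640625), 11.9512357711792), array([[ 475., -268.],
       [ 494., -358.],
       [ 517., -354.],
       [ 498., -263.]], dtype=float32))Traceback (most recent call last):
  File "<stdin>", line 11, in <module>
  File "<stdin>", line 5, in blob
ValueError: max() iterable argument is empty
```

```bash
python3 - <<'E'
from h import *
a=dict(np.load("pics/top0.npz")); f=a["frame"]; hsv=cv2.cvtColor(f,cv2.COLOR_BGR2HSV)
for p in [(330,195),(345,200),(140,193),(120,193),(230,150),(198,170),(214,181),(90,120)]: print(p,hsv[p[1],p[0]])
o=np.vstack([cv2.resize(f[150:270,100:240],None,fx=2.4,fy=2.4,interpolation=cv2.INTER_CUBIC)[:290],cv2.resize(f[150:270,270:410],None,fx=2.4,fy=2.4,interpolation=cv2.INTER_CUBIC)]); cv2.imwrite("pics/crop.png",o)
def blob(m,roi):
    x0,y0,x1,y1=roi; k=np.zeros(m.shape,np.uint8); k[y0:y1,x0:x1]=m[y0:y1,x0:x1].astype(np.uint8)*255
    cs=cv2.findContours(k,cv2.RETR_EXTERNAL,cv2.CHAIN_APPROX_NONE)[0]
    return max(cs,key=cv2.contourArea) if cs else np.zeros((5,1,2),np.int32)
H,S,V=[hsv[...,i].astype(int) for i in range(3)]
def rect(c,z):
    P=np.array([cast(a,p[0],z)[:2] for p in c],np.float32)*1000
    r=cv2.minAreaRect(P); return r,np.round(cv2.boxPoints(r)).tolist(),cv2.minEnclosingCircle(P)
print("pan",rect(blob((V>125)&(S<60),(310,165,365,212)),.02))
print("bin",rect(blob((S>60)&(H>5)&(H<28),(185,115,305,215)),.065))
print("ball",rect(blob((V<100)&(S<70),(198,165,232,198)),.04))
print("bowl",rect(blob((V>110)&(S<70),(100,155,178,225)),.06), rect(blob((H>95)&(H<130)&(S>20),(100,155,178,225)),.06))
E
```

```text
(330, 195) [ 20   6 128]
(345, 200) [ 30   6 129]
(140, 193) [ 98   9 120]
(120, 193) [135   8  65]
(230, 150) [ 16 103 138]
(198, 170) [ 16 105  78]
(214, 181) [140  10  80]
(90, 120) [13 20 90]
pan (((495.2187194824219, -295.4449157714844), (92.3099365234375, 110.60519409179688), 12.075248718261719), [[439.0, -251.0], [462.0, -359.0], [552.0, -340.0], [529.0, -232.0]], ((495.58331298828125, -293.2613525390625), 69.15658569335938))
bin (((569.3467407226562, 14.929840087890625), (185.66424560546875, 291.6593017578125), 14.520106315612793), [[443.0, 133.0], [516.0, -150.0], [696.0, -103.0], [623.0, 179.0]], ((571.6113891601562, 14.301563262939453), 169.07644653320312))
ball (((528.2356567382812, 107.31244659423828), (64.74140167236328, 64.04712677001953), 44.313575744628906), [[483.0, 108.0], [527.0, 62.0], [574.0, 107.0], [529.0, 153.0]], ((528.6882934570312, 106.98493957519531), 33.76097869873047))
bowl (((485.7103576660156, 312.4679260253906), (89.60340118408203, 98.16361999511719), 8.90729808807373), [[434.0, 354.0], [449.0, 257.0], [538.0, 271.0], [522.0, 368.0]], ((479.58843994140625, 311.986083984375), 53.58907699584961)) (((479.52728271484375, 292.7842102050781), (17.184383392333984, 46.63610076904297), 78.47208404541016), [[455.0, 289.0], [501.0, 280.0], [504.0, 297.0], [458.0, 306.0]], ((480.618896484375, 298.1363525390625), 23.527265548706055))
```

View pics/crop.png

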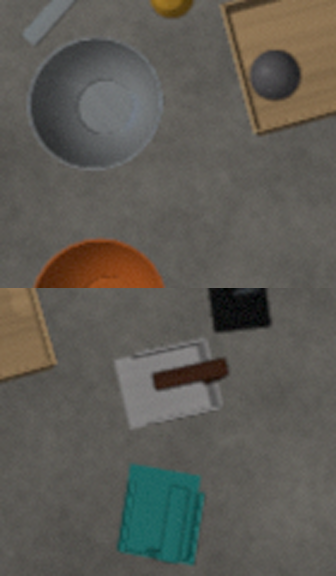

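The crop shows the steel bowl centred near (140,193), the grey ball at (214,181) in the bin's corner, and the aluminium pan with the brown handle, mouth to the left. These are the right ones. Handle measured 24 x 92 mm and bin about 186 x 292 mm, both consistent with the sizes given. Moving above the handle.

Emit:
{"name": "jog_arm", "arguments": {
  "increments": [
    [0,28,26,0,7.1],
    [0,56,53,0,14.2],
    [0,84,80,0,21.3],
    [0,112,106,0,28.4],
    [0,140,133,0,35.5],
    [0,168,159,0,42.6],
    [0,196,186,0,49.7],
    [0,224,212,0,56.8],
    [0,252,239,0,64],
    [0,280,265,0,71],
    [0,308,292,0,78],
    [0,335,318,0,85]
  ]
}}

```text
clock: 1.1
ee_pos: [0.497, -0.3095, 0.2476]
ee_rot: [[-0.002, 0.986, 0.169], [-0.0, 0.169, -0.986], [-1.0, -0.002, -0.0]]
ft_force: [0.3, -1.1, 0.2]
finger_gap: 0.997
```

```bash
python3 - <<'E'
from h import *
a=shot("wrist","pics/w1.png"); s=env.get_state(); f=a["frame"]
R=np.array(s["ee_rot"]); print(s["ee_pos"],np.degrees(np.arctan2(R[1,1],R[0,1])),s["joints"])
hsv=cv2.cvtColor(f,cv2.COLOR_BGR2HSV); H,S,V=[hsv[...,i].astype(int) for i in range(3)]
m=((S>90)&((H<15)|(H>170))&(V<160)).astype(np.uint8)*255
c=max(cv2.findContours(m,cv2.RETR_EXTERNAL,cv2.CHAIN_APPROX_NONE)[0],key=cv2.contourArea)
P=np.array([cast(a,p[0],.126)[:2] for p in c],np.float32)*1000
r=cv2.minAreaRect(P); print(r,cv2.boxPoints(r),cv2.boundingRect(c))
t=dict(np.load("pics/top0.npz")); print("bowl",cast(t,(139.6,193.3),.06))
E
```

```text
[ 0.50310307 -0.30128897  0.24847001] 10.690200305364353 [ 1.14902264  0.49086691 -0.8699982   1.70686907  0.40302639  1.13351265
  0.35018708]
((501.4365234375, -307.81085205078125), (16.783824920654297, 91.05244445800781), 12.485799789428711) [[ 483.40042 -265.17563]
 [ 503.08572 -354.07468]
 [ 519.47266 -350.44608]
 [ 499.78732 -261.54703]] (246, 141, 21, 90)
bowl [0.48987328 0.34244867 0.06      ]
```

View pics/w1.png

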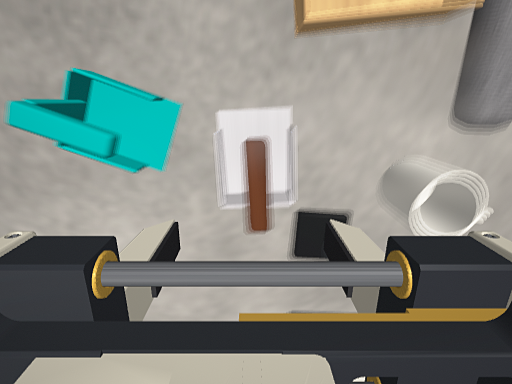

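The wrist view is slightly blurred because the arm was still settling. The wooden handle runs from about (257,141) to (258,231), between the fingers and aligned with them, with the pan's mouth away from the robot's wrist. Descending and gripping.

Emit:
{"name": "jog_arm", "arguments": {
  "increments": [
    [0,-5,-9,-30,1.5],
    [0,-5,-9,-65,1.5],
    [0,-5,-9,-95,1.5],
    [0,-5,-9,-115,1.5],
    [0,-5,-9,-128,1.5],
    [0,-5,-9,-128,1.5],
    [0,-5,-9,-128,1.5],
    [1,-5,-9,-128,1.5],
    [1,-5,-9,-128,1.5],
    [1,-5,-9,-128,1.5],
    [1,-5,-9,-128,1.5],
    [1,-5,-9,-128,1.5]
  ],
  "force": 50
}}

```text
clock: 2.15
ee_pos: [0.4984, -0.3107, 0.1212]
ee_rot: [[0.004, 0.977, 0.211], [0.004, 0.211, -0.978], [-1.0, 0.005, -0.002]]
ft_force: [-0.3, -0.4, -1.0]
finger_gap: 0.687
```

Emit:
{"name": "jog_arm", "arguments": {
  "increments": [
    [1,0,0,0,0],
    [1,0,0,0,0],
    [1,0,0,0,0],
    [1,0,0,10,0],
    [1,0,0,30,0],
    [1,0,0,55,0],
    [1,0,0,80,0],
    [1,0,0,100,0],
    [1,0,0,100,0],
    [1,0,0,100,0],
    [1,0,0,100,0],
    [1,0,0,100,0]
  ]
}}

```text
clock: 3.15
ee_pos: [0.4976, -0.3104, 0.2202]
ee_rot: [[0.003, 0.977, 0.211], [0.004, 0.211, -0.977], [-1.0, 0.004, -0.004]]
ft_force: [-0.6, 0.2, -0.7]
finger_gap: 0.003
```

```bash
python3 - <<'E'
from h import *
s=env.get_state();R=np.array(s["ee_rot"]); print(s["clock"],s["ee_pos"],np.degrees(np.arctan2(R[1,1],R[0,1])),s["ft_force"],s["finger_gap"])
a=shot("scene","pics/s1.png"); f=a["frame"]; u,v=proj(a,s["ee_pos"]).astype(int); print(u,v)
cv2.imwrite("pics/s1c.png",cv2.resize(f[max(0,v-90):v+110,max(0,u-110):u+130],None,fx=3,fy=3,interpolation=cv2.INTER_CUBIC)[:600])
E
```

```text
3.15 [ 0.49757537 -0.31043852  0.22023011] 12.176740519680708 [-0.64777917  0.20920483 -0.65508292] 0.0028361095042061454
167 242
```

View pics/s1c.png

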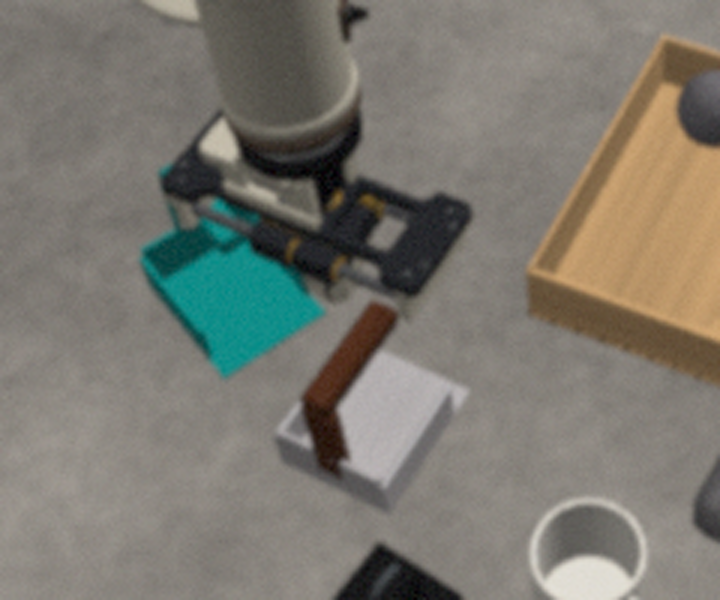

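The scene crop shows an empty, shut gripper above the scoop, which sits undisturbed: I lifted before the slow fingers had closed. Redoing it with more closing rows.

Emit:
{"name": "jog_arm", "arguments": {
  "increments": [
    [0.3,0,0,0,0],
    [0.3,0,0,0,0],
    [0.3,0,0,0,0],
    [0.3,0,0,0,0],
    [0.3,0,0,0,0],
    [0.3,0,0,0,0],
    [0.3,0,0,0,0],
    [0.3,0,0,0,0],
    [0.3,0,0,0,0],
    [0.3,0,0,0,0],
    [0.3,0,0,0,0],
    [0.3,0,0,0,0]
  ]
}}

```text
clock: 4.2
ee_pos: [0.4976, -0.3104, 0.2201]
ee_rot: [[0.003, 0.978, 0.211], [0.005, 0.211, -0.977], [-1.0, 0.004, -0.004]]
ft_force: [0.7, -0.3, 0.2]
finger_gap: 0.698
```

Emit:
{"name": "jog_arm", "arguments": {
  "increments": [
    [0.3,0,0,-20,0],
    [0.3,0,0,-45,0],
    [0.3,0,0,-70,0],
    [0.3,0,0,-90,0],
    [0.3,0,0,-100,0],
    [0.3,0,0,-100,0],
    [1,0,0,-100,0],
    [1,0,0,-100,0],
    [1,0,0,-100,0],
    [1,0,0,-100,0],
    [1,0,0,-100,0],
    [1,0,0,-100,0]
  ]
}}

```text
clock: 5.2
ee_pos: [0.4978, -0.3106, 0.1207]
ee_rot: [[0.003, 0.978, 0.211], [0.004, 0.211, -0.978], [-1.0, 0.004, -0.003]]
ft_force: [0.9, -0.7, -0.0]
finger_gap: 0.313
```

Emit:
{"name": "jog_arm", "arguments": {
  "increments": [
    [1,0,0,0,0],
    [1,0,0,0,0],
    [1,0,0,0,0],
    [1,0,0,0,0],
    [1,0,0,0,0],
    [1,0,0,0,0],
    [1,0,0,0,0],
    [1,0,0,0,0]
  ]
}}

```text
clock: 5.87
ee_pos: [0.4979, -0.3107, 0.1208]
ee_rot: [[0.004, 0.978, 0.211], [0.004, 0.211, -0.978], [-1.0, 0.004, -0.003]]
ft_force: [-0.2, 0.4, -0.1]
finger_gap: 0.257
```

Gripped: 23.6 mm opening, matching the 24 mm bar. The tool can't tilt, so I'll give the scoop a few degrees of nose-up pitch in the pads by pressing its lip lightly on the bin's near-end rim. That way the ball will roll back and stay in.

Emit:
{"name": "jog_arm", "arguments": {
  "increments": [
    [1,0,0,35,0],
    [1,0,0,70,0],
    [1,5,5,104,0],
    [1,25,30,104,1],
    [1,45,56,104,2.4],
    [1,65,80,104,2.4],
    [1,85,105,104,2.4],
    [1,101,125,104,2.4],
    [1,101,125,104,2.4],
    [1,101,125,104,2.4],
    [1,101,125,104,2.4]
  ],
  "force": 60
}}

```text
clock: 6.78
ee_pos: [0.5982, -0.1861, 0.224]
ee_rot: [[0.002, 0.968, 0.252], [0.004, 0.252, -0.968], [-1.0, 0.002, -0.003]]
ft_force: [-0.3, -0.4, -1.8]
finger_gap: 0.253
```

```bash
python3 - <<'E'
from h import *
s=env.get_state();R=np.array(s["ee_rot"]); print(s["clock"],s["ee_pos"],np.degrees(np.arctan2(R[1,1],R[0,1])),s["ft_force"],s["finger_gap"])
a=shot("wrist","pics/w2.png"); b=shot("scene","pics/s2.png")
u,v=proj(b,np.array(s["ee_pos"])-[0,0,.1]).astype(int); print(u,v)
c=b["frame"][max(0,v-100):v+60,max(0,u-70):u+130]
cv2.imwrite("pics/c2.png",np.hstack([cv2.resize(a["frame"],(400,300)),cv2.resize(c,(400,300),interpolation=cv2.INTER_CUBIC)]))
E
```

```text
6.7833 [ 0.59818208 -0.18614023  0.22401212] 14.574582190386913 [-0.34513661 -0.35536756 -1.78585634] 0.2532649008270816
245 254
```

View pics/c2.png

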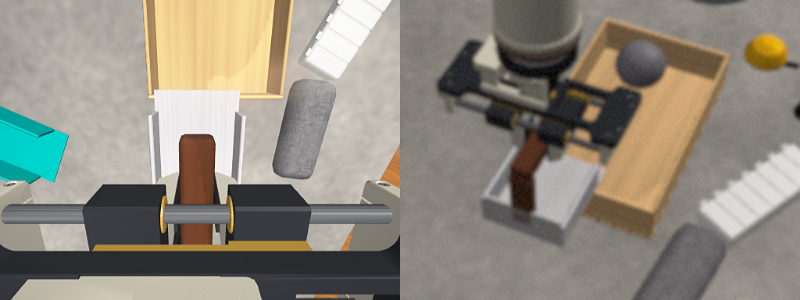

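The left half (wrist) shows the lip just past the bin's near rim (about v 92), parallel to it and inside the two long walls. The right half (scene) shows the scoop held level, with the ball at the far corner. Lowering to touch the rim.

Emit:
{"name": "jog_arm", "arguments": {
  "increments": [
    [1,0,0,-12,0],
    [1,0,0,-24,0],
    [1,0,0,-33,0],
    [1,0,0,-37,0],
    [1,0,0,-37,0],
    [1,0,0,-37,0]
  ]
}}

```text
clock: 7.38
ee_pos: [0.5977, -0.1873, 0.1867]
ee_rot: [[0.001, 0.968, 0.249], [0.004, 0.249, -0.968], [-1.0, 0.002, -0.003]]
ft_force: [0.0, -0.7, -1.6]
finger_gap: 0.256
```

Emit:
{"name": "jog_arm", "arguments": {
  "increments": [
    [1,0,0,-2,0],
    [1,0,0,-4,0],
    [1,0,0,-5,0],
    [1,0,0,-5,0],
    [1,0,0,-5,0]
  ]
}}

```text
clock: 7.8
ee_pos: [0.5993, -0.1885, 0.1842]
ee_rot: [[0.005, 0.969, 0.249], [0.001, 0.249, -0.969], [-1.0, 0.005, -0.0]]
ft_force: [-1.7, -2.9, 10.3]
finger_gap: 0.254
```

Emit:
{"name": "jog_arm", "arguments": {
  "increments": [
    [1,0,0,-5,0],
    [1,0,0,-7,0],
    [1,0,0,-8,0],
    [1,0,0,-8,0],
    [1,0,0,-8,0]
  ]
}}

```text
clock: 8.22
ee_pos: [0.6023, -0.1926, 0.1807]
ee_rot: [[0.012, 0.969, 0.246], [-0.006, 0.246, -0.969], [-1.0, 0.01, 0.008]]
ft_force: [-0.1, -7.4, 16.2]
finger_gap: 0.258
```

The pads hold the pitch firmly, so I'll ease the grip here to let the scoop turn to the pressed pose, then re-grip.

Emit:
{"name": "jog_arm", "arguments": {
  "increments": [
    [1,0,0,0,0],
    [1,0,0,0,0],
    [1,0,0,0,0]
  ],
  "force": 20
}}

```text
clock: 8.47
ee_pos: [0.6022, -0.1924, 0.1806]
ee_rot: [[0.012, 0.969, 0.246], [-0.005, 0.246, -0.969], [-1.0, 0.01, 0.008]]
ft_force: [-0.0, -0.2, 0.8]
finger_gap: 0.26
```

```bash
python3 - <<'E'
from h import *
s=env.get_state(); print(s["clock"],s["ee_pos"],s["ee_rot"][:,0],s["ft_force"],s["ft_torque"],s["finger_gap"])
E
```

```text
8.4667 [ 0.60223119 -0.19236843  0.1806137 ] [ 0.01199799 -0.00536649 -0.99991362] [-0.04274914 -0.2329858   0.81139689] [-0.08177011 -0.08916652  0.01854718] 0.25979656251355276
```

Emit:
{"name": "jog_arm", "arguments": {
  "increments": [
    [1,0,0,10,0],
    [1,0,0,25,0],
    [1,0,0,36,0],
    [1,-6,20,38,0],
    [1,-13,48,38,0],
    [1,-21,77,38,0],
    [1,-29,106,38,0],
    [1,-37,135,38,0],
    [1,-41,151,38,0],
    [1,-41,151,38,0],
    [1,-41,151,38,0],
    [1,-41,151,38,0]
  ],
  "force": 40
}}

```text
clock: 9.47
ee_pos: [0.5618, -0.042, 0.2195]
ee_rot: [[0.013, 0.969, 0.246], [-0.006, 0.246, -0.969], [-1.0, 0.011, 0.01]]
ft_force: [0.3, 0.1, -2.4]
finger_gap: 0.256
```

```bash
python3 - <<'E'
from h import *
s=env.get_state();R=np.array(s["ee_rot"]); print(s["clock"],s["ee_pos"],np.degrees(np.arctan2(R[1,1],R[0,1])),s["ft_force"],R[:,0])
a=shot("wrist","pics/w3.png"); b=shot("scene","pics/s3.png")
u,v=proj(b,np.array(s["ee_pos"])-[0,0,.08]).astype(int); print(u,v)
c=b["frame"][max(0,v-75):v+75,max(0,u-100):u+100]
cv2.imwrite("pics/c3.png",np.hstack([cv2.resize(a["frame"],(400,300)),cv2.resize(c,(400,300),interpolation=cv2.INTER_CUBIC)]))
E
```

```text
9.4667 [ 0.56182822 -0.04204226  0.2195084 ] 14.228179214642292 [ 0.29021041  0.13285422 -2.40649416] [ 0.01322992 -0.00649062 -0.99989141]
272 202
```

View pics/c3.png

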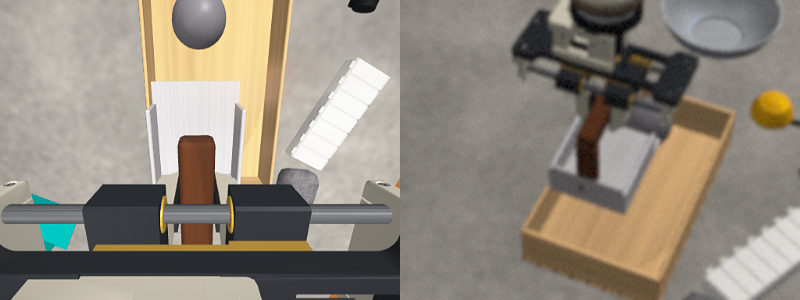

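The left half shows the ball at about (200,22), dead ahead of the scoop's mouth, with the scoop inside the left wall (rim near u 147). The right half shows the scoop over the bin, nose slightly up. Checking clearances numerically.

```bash
python3 - <<'E'
from h import *
a=dict(np.load("pics/w3.npz")); f=a["frame"]; T=np.array([.5618,-.0420]); ex=np.array([-.246,.969]); ey=np.array([-.969,-.246])
def rel(u,v,z): d=cast(a,(u,v),z)[:2]-T; return np.round([d@ex*1000,d@ey*1000],1)
hsv=cv2.cvtColor(f,cv2.COLOR_BGR2HSV)
for v in (30,60,90):
    w=np.where((hsv[v,:,1]>60)&(hsv[v,:,0]>8)&(hsv[v,:,0]<28))[0]; w=w[(w>150)&(w<420)]; print(v,w.min(),w.max(),"outer rim rel",rel(w.min(),v,.065),rel(w.max(),v,.065))
m=((hsv[...,1]<60)&(hsv[...,2]<140)).astype(np.uint8); m[70:]=0; m[:,:200]=0; m[:,320:]=0
c=max(cv2.findContours(m*255,0,1)[0],key=cv2.contourArea); print(cv2.boundingRect(c)); 
x,y,w,h=cv2.boundingRect(c); print("ball x-mid",rel(x+w/2,y+h-w/2,.04))
E
```

```text
30 179 371 outer rim rel [142.3  65.5] [ 142.7 -112.3]
60 182 367 outer rim rel [117.   64.7] [ 117.2 -111.9]
90 184 364 outer rim rel [90.1 64.9] [  90.1 -112.4]
(220, 0, 69, 63)
ball x-mid [148.9  -4.6]
```

Emit:
{"name": "jog_arm", "arguments": {
  "increments": [
    [1,0,0,-20,0],
    [1,0,0,-40,0],
    [1,0,0,-58,0],
    [1,0,0,-72,0],
    [1,0,0,-82,0],
    [1,0,0,-88,0],
    [1,0,0,-88,0],
    [1,0,0,-88,0]
  ],
  "force": 25
}}

```text
clock: 10.23
ee_pos: [0.5621, -0.0428, 0.1312]
ee_rot: [[0.013, 0.97, 0.244], [-0.006, 0.244, -0.97], [-1.0, 0.011, 0.009]]
ft_force: [0.1, 0.5, -1.8]
finger_gap: 0.258
```

Emit:
{"name": "jog_arm", "arguments": {
  "increments": [
    [1,0,0,-2,0],
    [1,0,0,-3,0],
    [1,0,0,-3,0],
    [1,0,0,-3,0]
  ]
}}

```text
clock: 10.57
ee_pos: [0.5626, -0.0428, 0.1288]
ee_rot: [[0.014, 0.97, 0.244], [-0.006, 0.244, -0.97], [-1.0, 0.012, 0.009]]
ft_force: [0.3, 0.2, 0.6]
finger_gap: 0.257
```

Emit:
{"name": "jog_arm", "arguments": {
  "increments": [
    [1,0,0,-1.5,0],
    [1,0,0,-2,0],
    [1,0,0,-2,0]
  ],
  "force": 15
}}

```text
clock: 10.82
ee_pos: [0.5633, -0.0419, 0.1279]
ee_rot: [[0.016, 0.97, 0.244], [-0.006, 0.245, -0.97], [-1.0, 0.014, 0.009]]
ft_force: [-1.1, 0.9, 5.8]
finger_gap: 0.259
```

Emit:
{"name": "jog_arm", "arguments": {
  "increments": [
    [1,0,0,1,0],
    [1,0,0,1,0],
    [1,-2,10,1,0],
    [1,-6,22,1,0],
    [1,-9,35,1,0],
    [1,-11,44,1,0],
    [1,-13,50,1,0],
    [1,-14,56,1,0],
    [1,-16,62,1,0],
    [1,-17,68,1,0],
    [1,-19,74,1,0],
    [1,-20,80,1,0]
  ],
  "force": 50
}}

```text
clock: 11.82
ee_pos: [0.543, 0.0388, 0.1289]
ee_rot: [[0.015, 0.97, 0.244], [-0.005, 0.244, -0.97], [-1.0, 0.014, 0.009]]
ft_force: [0.7, 1.0, -3.1]
finger_gap: 0.258
```

Emit:
{"name": "jog_arm", "arguments": {
  "increments": [
    [1,-1,6,0,0],
    [1,-3,12,0,0],
    [1,-4,18,0,0],
    [1,-5,22,0,0],
    [1,-6,25,0,0],
    [1,-6,25,0,0],
    [1,-6,25,0,0]
  ]
}}

```text
clock: 12.4
ee_pos: [0.537, 0.0638, 0.1289]
ee_rot: [[0.015, 0.97, 0.244], [-0.006, 0.245, -0.97], [-1.0, 0.014, 0.009]]
ft_force: [0.2, -0.1, -3.0]
finger_gap: 0.26
```

```bash
python3 - <<'E'
from h import *
s=env.get_state();R=np.array(s["ee_rot"]); print(s["clock"],s["ee_pos"],np.degrees(np.arctan2(R[1,1],R[0,1])),s["ft_force"],R[:,0])
a=shot("wrist","pics/w4.png"); b=shot("scene","pics/s4.png")
u,v=proj(b,np.array(s["ee_pos"])-[0,0,.08]).astype(int); print(u,v)
c=b["frame"][max(0,v-75):v+75,max(0,u-100):u+100]
cv2.imwrite("pics/c4.png",np.hstack([cv2.resize(a["frame"],(400,300)),cv2.resize(c,(400,300),interpolation=cv2.INTER_CUBIC)]))
E
```

```text
12.4 [0.53703852 0.06375387 0.12886222] 14.157489211678651 [ 0.16729684 -0.14437683 -3.02749225] [ 0.0154943  -0.00559969 -0.99986428]
288 196
```

View pics/c4.png

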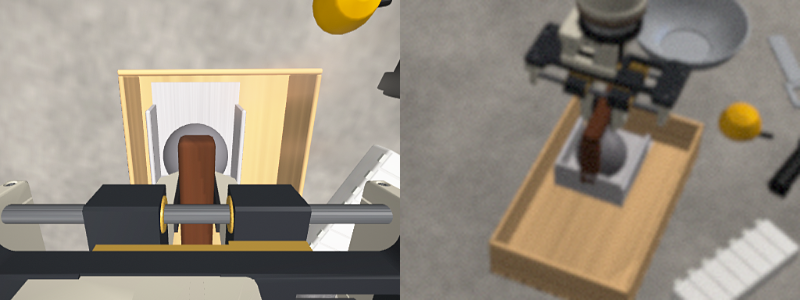

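Left half: the ball has rolled back into the scoop, under the handle (about 197,150). Right half confirms it, and the wrist carries about 0.9 N more, the ball's weight. Lifting straight up.

Emit:
{"name": "jog_arm", "arguments": {
  "increments": [
    [1,0,0,3,0],
    [1,0,0,9,0],
    [1,0,0,17,0],
    [1,0,0,26,0],
    [1,0,0,35,0],
    [1,0,0,44,0],
    [1,0,0,53,0],
    [1,0,0,62,0],
    [1,0,0,70,0],
    [1,0,0,77,0],
    [1,0,0,81,0],
    [1,0,0,83,0]
  ]
}}

```text
clock: 13.5
ee_pos: [0.5374, 0.0634, 0.2126]
ee_rot: [[0.016, 0.97, 0.244], [-0.006, 0.244, -0.97], [-1.0, 0.014, 0.01]]
ft_force: [0.0, -0.1, -3.3]
finger_gap: 0.259
```

Emit:
{"name": "jog_arm", "arguments": {
  "increments": [
    [1,0,0,0,0],
    [1,0,0,0,0],
    [1,0,0,0,0],
    [1,0,0,0,0]
  ]
}}

```text
clock: 13.83
ee_pos: [0.5371, 0.0633, 0.2121]
ee_rot: [[0.015, 0.97, 0.244], [-0.006, 0.244, -0.97], [-1.0, 0.014, 0.009]]
ft_force: [0.6, 0.1, -2.4]
finger_gap: 0.259
```

```bash
python3 - <<'E'
from h import *
s=env.get_state();R=np.array(s["ee_rot"]); print(s["clock"],s["ee_pos"],np.degrees(np.arctan2(R[1,1],R[0,1])),s["ft_force"],R[:,0])
a=shot("wrist","pics/w5.png"); t=shot("top","pics/t5.png"); f=t["frame"]
# bowl rim by circle fit on edges
g=cv2.cvtColor(f,cv2.COLOR_BGR2GRAY)[150:240,95:185]; g=cv2.resize(g,None,fx=4,fy=4,interpolation=cv2.INTER_CUBIC)
c=cv2.HoughCircles(cv2.GaussianBlur(g,(7,7),0),cv2.HOUGH_GRADIENT,1,200,param1=80,param2=20,minRadius=95,maxRadius=125)
print(c); 
for q in (c[0] if c is not None else []): print("bowl",cast(t,(95+q[0]/4,150+q[1]/4),.06), "r", q[2]/4*1.42/447)
cv2.imwrite("pics/c5.png",np.hstack([cv2.resize(a["frame"],(400,300)),cv2.resize(f[120:240,90:250],(400,300),interpolation=cv2.INTER_CUBIC)]))
E
```

```text
13.8333 [0.53709014 0.06331745 0.2121446 ] 14.113992959158526 [ 0.63940365  0.12499888 -2.44457381] [ 0.0154784  -0.00571721 -0.99986386]
[[[171.5 168.5  97.8]]]
bowl [0.49371286 0.34798688 0.06      ] r 0.07767115
```

View pics/c5.png

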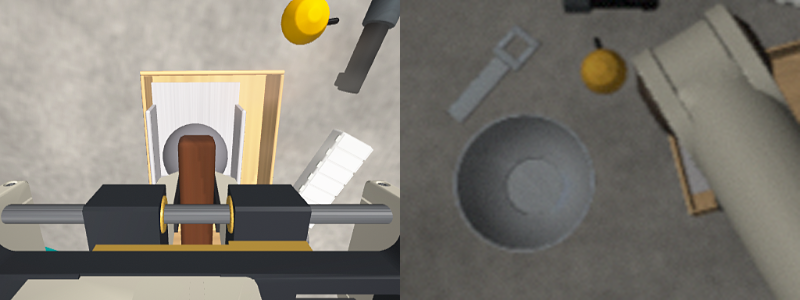

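The ball sits centred in the lifted scoop (left, about 197,150). In the top view the bowl's rim gives a centre at full-image (139.8,193), i.e. world (0.490, 0.342). The Hough circle latched onto an inner edge (radius 78 mm, not 90), so I'm discarding it. Moving gently to the run-up point.

Emit:
{"name": "jog_arm", "arguments": {
  "increments": [
    [1,0,2,-1,0],
    [1,1,6,-2,0],
    [1,1,12,-4,0],
    [1,2,19,-6,0],
    [1,3,27,-8,0],
    [1,4,36,-10,0],
    [1,5,45,-12,0],
    [1,5,53,-14,0],
    [1,6,60,-15,0],
    [1,7,65,-16,0],
    [1,7,68,-16,0],
    [1,7,69,-16,0]
  ]
}}

```text
clock: 14.93
ee_pos: [0.5441, 0.1331, 0.1962]
ee_rot: [[0.016, 0.97, 0.244], [-0.005, 0.245, -0.97], [-1.0, 0.014, 0.009]]
ft_force: [0.6, 0.8, -2.9]
finger_gap: 0.255
```

```bash
python3 - <<'E'
from h import *
s=env.get_state();R=np.array(s["ee_rot"]); print(s["clock"],s["ee_pos"],np.degrees(np.arctan2(R[1,1],R[0,1])),s["ft_force"],R[:,0])
a=shot("wrist","pics/w6.png"); b=dict(np.load("pics/w5.npz"))
print("ball patch change",np.abs(a["frame"][150:220,205:310].astype(int)-b["frame"][150:220,205:310]).mean())
print("from bowl: grip->", (np.array([.490,.342])-s["ee_pos"][:2])@np.array([[-.245,-.97],[.97,-.245]])*1000)
E
```

```text
14.9333 [0.54414113 0.13313576 0.19622706] 14.156232879293661 [ 0.58262578  0.83597447 -2.92520747] [ 0.01560032 -0.00539434 -0.99986376]
ball patch change 2.484308390022676
from bowl: grip-> [215.86288541   1.34515894]
```

Emit:
{"name": "jog_arm", "arguments": {
  "increments": [
    [1,-1,6,0,0],
    [1,-5,20,0,0],
    [1,-10,42,0,0],
    [1,-18,73,0,0],
    [1,-27,107,0,0],
    [1,-27,107,0,0],
    [1,-27,107,0,0],
    [1,-27,107,0,0],
    [1,-27,107,0,0],
    [1,-27,107,0,0],
    [1,-27,107,0,0],
    [1,-27,107,0,0]
  ]
}}

```text
clock: 15.98
ee_pos: [0.5177, 0.2389, 0.1963]
ee_rot: [[0.016, 0.97, 0.242], [-0.006, 0.243, -0.97], [-1.0, 0.014, 0.009]]
ft_force: [0.4, 0.5, -2.7]
finger_gap: 0.258
```

```bash
python3 - <<'E'
from h import *
s=env.get_state(); print(s["clock"],s["ee_pos"],s["ft_force"])
a=shot("wrist","pics/w7.png"); b=shot("top","pics/t7.png")
cv2.imwrite("pics/c7.png",np.hstack([cv2.resize(a["frame"],(400,300)),cv2.resize(b["frame"][120:240,90:250],(400,300),interpolation=cv2.INTER_CUBIC)]))
E
```

```text
15.9833 [0.51770355 0.23892403 0.19633333] [ 0.38349638  0.46889928 -2.69058589]
```

View pics/c7.png

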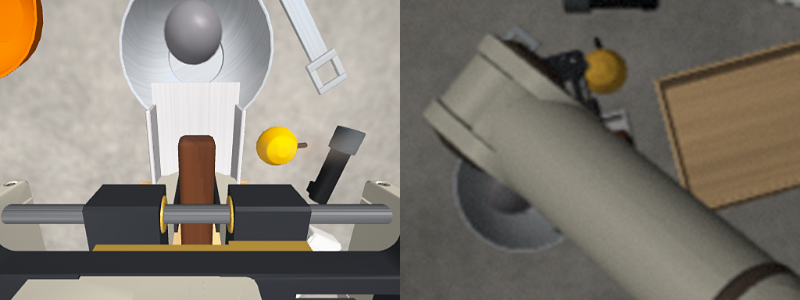

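The ball is in the bowl (left, about 193,32) and the scoop is empty. Carrying the scoop back.

Emit:
{"name": "jog_arm", "arguments": {
  "increments": [
    [1,0,0,12,0],
    [1,2,-10,28,0],
    [1,3,-30,30,0],
    [1,3,-60,30,0],
    [1,2,-95,30,0],
    [1,0,-132,30,0],
    [1,-2,-170,30,0],
    [1,-4,-208,30,0],
    [1,-6,-246,30,0],
    [1,-8,-280,30,-1],
    [1,-10,-305,30,-2],
    [1,-10,-320,30,-2]
  ]
}}

```text
clock: 17.08
ee_pos: [0.507, -0.0851, 0.2272]
ee_rot: [[0.016, 0.979, 0.204], [-0.008, 0.204, -0.979], [-1.0, 0.014, 0.011]]
ft_force: [-0.0, -0.3, -2.2]
finger_gap: 0.254
```

Emit:
{"name": "jog_arm", "arguments": {
  "increments": [
    [1,0,-20,0,0],
    [1,-1,-50,0,0],
    [1,-3,-85,0,0],
    [1,-5,-120,0,0],
    [1,-7,-155,0,0],
    [1,-8,-190,0,0],
    [1,-9,-215,0,0],
    [1,-10,-228,0,0],
    [1,-10,-230,0,0],
    [1,-10,-230,0,0],
    [1,-10,-230,0,0],
    [1,-10,-230,0,0]
  ]
}}

```text
clock: 18.08
ee_pos: [0.4978, -0.3123, 0.2275]
ee_rot: [[0.016, 0.978, 0.207], [-0.007, 0.207, -0.978], [-1.0, 0.014, 0.011]]
ft_force: [-0.4, -0.3, -2.6]
finger_gap: 0.257
```

Emit:
{"name": "jog_arm", "arguments": {
  "increments": [
    [1,0,0,-25,0],
    [1,0,0,-50,0],
    [1,0,0,-72,0],
    [1,0,0,-88,0],
    [1,0,0,-98,0],
    [1,0,0,-103,0],
    [1,0,0,-105,0],
    [1,0,0,-106,0],
    [1,0,0,-107,0],
    [1,0,0,-107,0]
  ],
  "force": 12
}}

```text
clock: 18.92
ee_pos: [0.4994, -0.3114, 0.1231]
ee_rot: [[0.018, 0.978, 0.209], [-0.009, 0.209, -0.978], [-1.0, 0.016, 0.012]]
ft_force: [-2.6, 2.5, 8.2]
finger_gap: 0.262
```

Emit:
{"name": "jog_arm", "arguments": {
  "increments": [
    [0.6,0,0,0,0],
    [0.6,0,0,0,0],
    [0.6,0,0,0,0],
    [0.6,0,0,0,0],
    [0.3,0,0,0,0],
    [0.3,0,0,0,0],
    [0.3,0,0,0,0],
    [0.3,0,0,0,0],
    [0.3,0,0,0,0],
    [0.3,0,0,0,0],
    [0.3,0,0,0,0],
    [0.3,0,0,0,0]
  ]
}}

```text
clock: 19.92
ee_pos: [0.4995, -0.3114, 0.123]
ee_rot: [[0.018, 0.978, 0.209], [-0.009, 0.209, -0.978], [-1.0, 0.016, 0.012]]
ft_force: [-0.0, 0.2, -0.3]
finger_gap: 0.698
```

Emit:
{"name": "jog_arm", "arguments": {
  "increments": [
    [0.3,0,0,15,0],
    [0.3,0,0,35,0],
    [0.3,0,0,65,0],
    [0.3,0,0,95,0],
    [0.3,0,0,125,0],
    [0.3,0,0,150,0],
    [0.3,-20,-30,150,0],
    [0.3,-45,-65,150,0],
    [0.3,-70,-100,150,0],
    [0.3,-95,-135,150,0],
    [0.3,-110,-160,150,0],
    [0.3,-110,-160,150,0]
  ]
}}

```text
clock: 20.92
ee_pos: [0.3825, -0.4798, 0.2734]
ee_rot: [[0.015, 0.98, 0.197], [-0.013, 0.197, -0.98], [-1.0, 0.012, 0.015]]
ft_force: [0.2, -1.0, -0.4]
finger_gap: 0.7
```

```bash
python3 - <<'E'
from h import *
s=env.get_state(); print(s["clock"],s["ee_pos"],s["ft_force"],s["finger_gap"])
b=shot("scene"); a=shot("top","pics/t8.png"); f=a["frame"]; f0=np.load("pics/top0.npz")["frame"]
def hd(f):
    hsv=cv2.cvtColor(f,cv2.COLOR_BGR2HSV); H,S,V=[hsv[...,i].astype(int) for i in range(3)]
    k=((S>90)&(V<140)&((H<15)|(H>170))).astype(np.uint8)*255; k[:170]=0;k[205:]=0;k[:,:320]=0;k[:,375:]=0
    c=max(cv2.findContours(k,0,1)[0],key=cv2.contourArea); P=np.array([cast(a,p[0],.126)[:2] for p in c],np.float32)*1000
    return cv2.minAreaRect(P)
print(hd(f0),hd(f))
g=f[150:240,95:185]
hsv=cv2.cvtColor(f,cv2.COLOR_BGR2HSV)
cv2.imwrite("pics/c8.png",np.hstack([cv2.resize(f[90:290,90:390],(480,320)),cv2.resize(b["frame"][220:340,120:240],(320,320))]))
E
```

```text
20.9167 [ 0.38253431 -0.47976399  0.27341887] [ 0.15850766 -1.04605266 -0.39802712] 0.7001317489033195
((496.1493225097656, -310.96282958984375), (23.755413055419922, 92.1070556640625), 11.9512357711792) ((494.68804931640625, -304.40057373046875), (24.533342361450195, 93.46603393554688), 12.537139892578125)
```

View pics/c8.png

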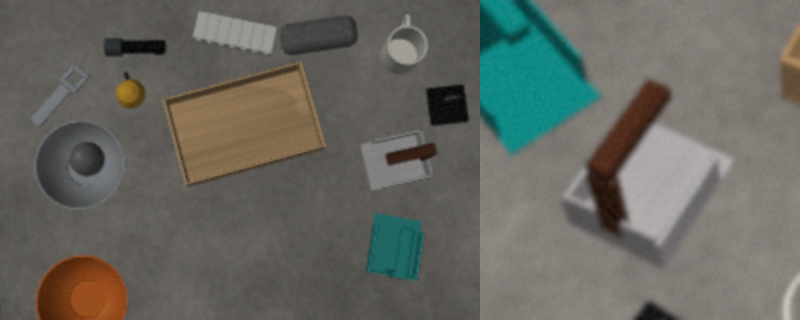

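The top view shows the ball in the steel bowl (87,158, against the bowl centre at about 80,165). The scoop is flat and empty near its start (handle moved about 7 mm), and everything else looks in place. Letting it settle, then checking the ball is still.

Emit:
{"name": "jog_arm", "arguments": {
  "increments": [
    [0.3,0,0,0,0],
    [0.3,0,0,0,0],
    [0.3,0,0,0,0],
    [0.3,0,0,0,0],
    [0.3,0,0,0,0],
    [0.3,0,0,0,0],
    [0.3,0,0,0,0],
    [0.3,0,0,0,0],
    [0.3,0,0,0,0],
    [0.3,0,0,0,0],
    [0.3,0,0,0,0],
    [0.3,0,0,0,0]
  ]
}}

```text
clock: 22.02
ee_pos: [0.388, -0.473, 0.2737]
ee_rot: [[0.019, 0.979, 0.204], [-0.009, 0.205, -0.979], [-1.0, 0.016, 0.012]]
ft_force: [-0.2, 0.2, 0.9]
finger_gap: 0.7
```

```bash
python3 - <<'E'
from h import *
t0=dict(np.load("pics/top0.npz")); t8=dict(np.load("pics/t8.npz")); t9=shot("top","pics/t9.png")
d=lambda p,q,r:np.abs(p["frame"].astype(int)-q["frame"])[r[1]:r[3],r[0]:r[2]].mean()
print("ball/bowl change in 1 s",d(t8,t9,(105,160,175,225)),"background noise",d(t8,t9,(180,220,250,285)))
g=cv2.cvtColor(t9["frame"],cv2.COLOR_BGR2GRAY); k=cv2.inRange(cv2.resize(g[170:215,120:168],None,fx=4,fy=4,interpolation=cv2.INTER_CUBIC),0,75)
for c in sorted(cv2.findContours(k,0,1)[0],key=cv2.contourArea)[-3:]:
    (x,y),r=cv2.minEnclosingCircle(c); print(x/4+120,y/4+170,r/4,cast(t9,(x/4+120,y/4+170),.042))
for n,r in dict(bell=(160,130,182,160),opener=(105,128,148,170),torch=(150,108,198,128),organiser=(208,92,265,125),case=(264,96,314,126),mug=(326,96,360,134),dock=(354,140,386,170),bowlrim=(108,160,122,225)).items(): print(n,round(d(t0,t9,r),1))
E
```

```text
ball/bowl change in 1 s 1.8972893772893773 background noise 1.8312820512820513
135.0535717010498 186.1964282989502 0.631369948387146 [0.51483772 0.36203084 0.042     ]
144.05399894714355 189.15452194213867 11.207016944885254 [0.50479747 0.33287154 0.042     ]
132.125 192.375 24.07088279724121 [0.49494271 0.37117624 0.042     ]
bell 2.1
opener 1.9
torch 2.8
organiser 1.9
case 2.1
mug 1.9
dock 3.7
bowlrim 2.0
```

```bash
python3 -c "
from plant import env
print(env.sign_off())"
```

```text
the job is handed in; nothing more can be done
None
```

The ball is in the steel bowl, the scoop is back on the shelf, and the job was handed in at about 22 s. No verdict was reported.

**What I did**
- I gripped the scoop by its handle. The first grasp closed too slowly and came up empty, without disturbing the scoop; the second held.
- The tool can't tilt, so I pressed the lip on the bin rim to set the scoop a few degrees nose-up in the grip.
- I pushed it along the bin floor. The ball was caught against the end wall near its corner, ran back into the scoop, and I lifted it out.
- I tipped the ball into the bowl with a short forward run and stop, low over the rim, because tilting was not possible.
- I set the scoop down, let go and backed away.

**Last checks**
- **Ball:** about 17 mm from the bowl's axis, and still: frames 1 s apart differed only by image noise.
- **Scoop:** its handle is about 7 mm from where it started, and it looks flat and upright.
- **Bowl and other things:** all unchanged in the top view. The dock and torch patches differed slightly more than noise (3.7 and 2.8, against about 2). Both look in place; I took the difference for shadow.
- **One check that disagreed:** a circle fit on the bowl found a 78 mm radius instead of 90 mm, so I used the rim outline instead.

I viewed 10 pictures in all.

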